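# Fit a vacuum canister's double lid and take its outer cover off

## Task

Wake the vacuum base with the green key, then press the yellow key to vent it: one at a time, each fully down and let up again, leaving the red key alone. Then take the nested pair of lids off the cork coaster together, by the wide grey collar of the inner lid, lower the pair upright and gently (no dropping) into the canister's neck until the inner lid is fully seated, and let go of it. Last, lift only the wooden outer cover by its brass knob so that the valve underneath is free, leaving the inner lid seated, and finish while still holding the cover level in the gripper, at least 10 cm above where it sat; do not disturb the coffee pods or the milk cup.

Things in the scene. Friction and masses are not known exactly. Their poses are not given: they have to be found in the camera images.
- vac_base: Fixed black base plate, 210 x 160 x 12 mm, carrying a white canister and three keys. Origin on the worktop, on the canister's axis; x axis level, from the key panel to the canister. Canister: belly 86 mm across up to 64 mm above the worktop, then a steel neck of 56 mm outside diameter from 70 mm up to the mouth at 107 mm.
- canister_mouth (a point): Centre of the open mouth of the canister's neck, at the height of the rim (107 mm above the worktop), z up. Mouth: inside diameter 48 mm, wall 4 mm, 27 mm deep. The canister is fixed.
- green_key_top (a point): Centre of the upper face of the round green push key (26 mm across), 34 mm above the worktop when up; pressed straight down. The three keys stand in a row across the base's front panel, 115 mm from the canister's axis, 50 mm apart, their order changes; each has a grey housing 42 mm across, its top 24 mm above the worktop.
- green_key (a joint): Travel of the green key: 0 up, 0.006 m fully down. A spring pushes it up again; it needs about 1.5 N to start and 5 N to be fully down. Pressed counts from 0.0045.
- yellow_key_top (a point): Centre of the upper face of the round yellow push key, same size, height and spring as the green one.
- yellow_key (a joint): Travel of the yellow key: 0 up, 0.006 m fully down, same spring. Pressed counts from 0.0045.
- red_key_top (a point): Centre of the upper face of the round red push key, same size and height; must not be pressed.
- red_key (a joint): Travel of the red key: 0 up, 0.006 m fully down.
- coaster: Fixed round cork coaster, 90 mm across and 8 mm thick, on which the nested lids stand at the start. Origin at the centre of its underside on the worktop.
- inner_collar (a point): Loose inner lid, 0.12 kg: centre of its grey collar, half-way up; z up. Collar: disc 64 mm across, 16 mm high, gripped across its sides, 30 mm above the worktop at the start. Under it a rubber plug, 44 mm across, 14 mm long, enters the neck (2 mm play all round); seated, the collar lies on the rim, this point 8 mm above the mouth. On top: white boss 40 mm across, 5 mm high, red valve.
- outer_knob (a point): Loose wooden outer cover, 0.07 kg, over the inner lid's boss: centre of its brass knob, half-way up; z up. Knob: upright cylinder 20 mm across, 20 mm high. Cover: 52 mm across, 11 mm high, hollow beneath (44 mm across, 7 mm deep), held by its weight only. Nested, this point is 29 mm above the collar's centre. The cover's upper face is 10 mm below this point.
- brown_pod: Loose brown coffee pod, 51 mm across, 43 mm high, a bystander. Origin at the centre of its underside.
- green_pod: Loose green coffee pod, 51 mm across, 43 mm high, a bystander. Origin at the centre of its underside.
- milk_cup: Loose steel milk cup, 82 x 116 mm with its handle, 88 mm high, a bystander. Origin at the centre of its underside.

How it is judged:
On the way, in this order (a step that is already met when the one before it is completed fails the run):
1. the green key is pressed down (value of joint green_key above 0.0045 m), for 0.05 s.
2. the green key is up and the yellow key is pressed down (value of joint yellow_key above 0.0045 m and value of joint green_key below 0.002 m), for 0.05 s.
3. the nested lids are carried above the coaster together by the inner lid (contact force between inner_lid and the fingers above 1 N and horizontal distance between inner_collar and coaster above 0.08 m and distance between outer_knob and inner_collar below 0.034 m and value of joint yellow_key below 0.002 m), for 0.1 s.
4. the inner lid is fully seated in the neck with the cover still on it, and let go (horizontal distance between inner_collar and canister_mouth below 0.005 m and z of inner_collar in the frame of canister_mouth between 0.004 and 0.0105 m and angle between inner_collar's own z axis and vertical below 0.08 rad and distance between outer_knob and inner_collar below 0.034 m and contact force between inner_lid and the fingers below 0.2 N), for 0.2 s.
At the end, for the whole second after the job is handed in: The inner lid rests untouched in the canister's neck (centre within 5 mm, collar on the rim within 2.5 mm, level within 0.08 rad); the gripper alone holds the cover, still and level within 0.25 rad, its knob's centre over 125 mm above the mouth (9 cm above where it sat); all keys are up (horizontal distance between inner_collar and canister_mouth below 0.005 m and z of inner_collar in the frame of canister_mouth between 0.004 and 0.0105 m and angle between inner_collar's own z axis and vertical below 0.08 rad and contact force between outer_lid and the fingers above 1 N and z of outer_knob in the frame of canister_mouth above 0.125 m and angle between outer_knob's own z axis and vertical below 0.25 rad and linear speed of outer_lid below 0.03 m/s and linear speed of inner_lid below 0.01 m/s and contact force between outer_lid and inner_lid below 0.1 N and contact force between outer_lid and vac_base below 0.1 N and contact force between inner_lid and the fingers below 0.2 N and value of joint each of green_key, yellow_key, red_key below 0.002 m); the arm keeps its last pose, push and grip.
It fails at once if the red key is pressed, or the green and yellow keys are down together (value of joint red_key above 0.003 m or value of joint each of green_key, yellow_key above 0.003 m).
It fails at once if the cover is off the inner lid while the inner lid is not seated in the canister (distance between outer_knob and inner_collar above 0.04 m and not (horizontal distance between inner_collar and canister_mouth below 0.005 m and z of inner_collar in the frame of canister_mouth between 0.004 and 0.0105 m and angle between inner_collar's own z axis and vertical below 0.08 rad)).
It fails at once if the inner lid is tipped over, or forced hard onto the canister (angle between inner_collar's own z axis and vertical above 0.35 rad or contact force between inner_lid and vac_base above 45 N).
It fails at once if the inner lid is let go in the air above the canister (horizontal distance between inner_collar and canister_mouth below 0.05 m and z of inner_collar in the frame of canister_mouth above 0.02 m and contact force between inner_lid and the fingers below 0.05 N).
It fails at once if a coffee pod or the milk cup is knocked over or pushed away (distance of any of brown_pod, green_pod, milk_cup from where it was at the start of the episode above 0.03 m or angle between any of brown_pod, green_pod, milk_cup's own z axis and vertical above 0.4 rad).
It also fails if it takes over 69 s, if anything falls off the work surface, if the arm or the gripper's body presses on something with over 40 N, if the wrist force passes 120 N, or if a joint passes its speed limit or range.

## Robot

A 7-joint arm with a two-finger parallel gripper is mounted at the origin on a cart in front of the work surface, level with it; the furniture and walls round the work are solid. World frame = base frame: x ahead of the robot, y to its left, z up, the work surface at z = 0. Lengths are in m, angles in rad, forces in N, time in s.
With the tool pointing down it reaches from about 0.425 to 0.925 m from the base axis. Payload 6.8 kg.
Tool frame: the origin (TCP) lies on the front face of the gripper's body, between the roots of the fingers; the fingertips stand 73 mm ahead of it and the grasp point (between the pads) lies 54 mm ahead of it (bot.finger_overhang is the z of the fingertips in the tool frame, in m); z points along the fingers, y is the line along which they close (so a half turn about z gives the same grasp; the last joint's range is limited). The gripper opens to 85 mm and grips with 20 to 120 N. Pads are 22 mm wide; open, the fingers measure 114 mm over their backs; the gripper's body (76 mm by 85 mm) begins 54 mm behind the grasp point. The pads swing forward as they close: fully open they stand 13 mm farther back than shut.
Start: joints at [1.106, 0.477, 0.022, 1.555, -0.011, 1.109, -0.083], TCP at [0.236, -0.633, 0.304] pointing down, gripper open.
Joint ranges: [-2.96, 2.96], [-0.34, 2.1], [-1.41, 1.46], [0.24, 2.44], [-1.37, 4.51], [0.17, 1.92], [-2.96, 2.96]. Speed limits (rad/s): [2.39, 2.39, 3.14, 3.14, 3.14, 3.14, 3.14].

## Interface

Orientations are given as a unit quaternion [w, x, y, z].
In Python, from station import bot gives the robot as it stands.
- The arm moves only by the tool servo_tool, never from a script. Its argument "motion" is one flat list of numbers, 7 for each row, row after row: the shift along the tool's x, y, z as a fraction of full scale, then the turn, a rotation vector about the tool's x, y, z as a fraction of full scale, then the closure, from 0 (fully open) to 1 (shut). In form: [tx, ty, tz, ax, ay, az, gripper, tx, ty, tz, ax, ay, az, gripper, ...]. A call has 1 to 5 rows; each row shifts and turns the commanded pose from where the row before left it, along the tool's axes as they then stand; what a row does not reach is not made up. Full scale, the value 1, is 0.02 m for a shift and 0.15 rad for a turn. A row lasts 1/8 s, in which the tool goes at most 62.5 mm and 10.7 degrees, less where a joint would pass 70% of its speed; a pose out of reach is approached as far as the arm can. A call with a number of a shift or a turn outside -1 to 1 is refused whole. A call with a gripper value outside its range is refused whole. The fingers move at their own pace and stop on an object; "grip_force" is the grip in N (left out, the last holds). Time passes only in rows, so rows that do not move let the fingers close. It gives the time, the measured TCP pose, the force, the opening and the grip force at its end, in the units of the state.
- bot.get_obs(): the state, without advancing time (a new reading comes with each control period).
- bot.read_camera(name): name is "side" or "top" or "wrist"; returns the picture (480x640x3 uint8, red, green, blue); there is no depth.
- bot.get_calibration(name): a dict with "mtx" (3x3 intrinsics, pixels), "rvec" (rotation vector, rad) and "tvec" (3), from world to camera coordinates, as OpenCV has them. Camera axes: x right, y down, z forward; pixel columns grow to the right and rows downward; lengths in m; the calibration is good to about 2 mm. A picture is of the moment at which its call begins: read the wrist's pose just before it. get_calibration takes no time and is no camera call; for the wrist camera it gives the pose at the moment of the call.
- bot.hand_in(): hands the job in; it is judged then, once.
Trained networks look in the newest picture that a camera, given by its name, has taken for a name from the list of things; names that differ only in an ending like _2 or _b are one class to them, and where a whole thing is asked for, a point or a joint stands for the part that bears it (a point fixed in the world has none). Each returns a list of dicts, best first, with "p" (0 to 1); they miss things now and then, are a little off and sometimes report something else, mostly with a low value. They report only what shows in the picture. A call takes as long as a camera call.
- bot.boxes_of(camera, name): "uv" ([column, row] in pixels, amid what is visible of it).
The state is a dict: "t": time; "q": joint angles; "joint_vel": joint speeds; "joint_torque": joint torques, N m; "eef_pos": TCP position; "tool_rot": TCP orientation; "contact_force": force on the tool from outside, world axes, zero at the start; "torque": the same for the moment, N m; "gripper_width": opening from 0.0 (shut) to 1.0 (fully open); "grasp_force": force on a finger pad.
Only numpy, scipy, OpenCV 4.12 (cv2) and the standard library are available. Lean on these libraries where they do the work, as an engineer would, in place of code of your own. Each camera call takes 0.05 s, during which the arm holds its last target. There are 200 camera calls.

## Working session

There is one attempt and no reset: what is moved stays moved. The work goes in short steps, Python scripts to look and compute and a tool call to move; the robot and the scene stay as the last step left them, time stands still between calls to the robot, and variables do not carry over. Pictures are saved under pics/ and viewed, at most 10 in all, crops included, and the job is handed in when it is done.

Besides the shell and the picture viewer there is one more tool, called in YAML: its name, and indented under it one key for each argument. servo_tool: Moves the arm, as the interface text tells. Shift numbers are shares of 0.02 m and turn numbers shares of 0.15 rad, none past 1 either way. Its arguments: {"type":"object","properties":{"motion":{"type":"array","items":{"type":"number","minimum":-1,"maximum":1}},"grip_force":{"type":"number"}},"required":["motion"]}

```bash
mkdir -p pics; python3 - <<'E'
from station import bot
import cv2,numpy as np
o=bot.get_obs(); print(o['t'],o['eef_pos'],o['tool_rot'],o['gripper_width'])
for c in ['top','side']:
    im=bot.read_camera(c); cv2.imwrite(f'pics/{c}0.png',im[:,:,::-1])
    k=bot.get_calibration(c); R=cv2.Rodrigues(np.array(k['rvec'],float))[0]; print(c,(-R.T@np.array(k['tvec']).ravel()).round(3),np.array(k['mtx']).round(0).tolist(), R.round(2).tolist())
    for n in ['vac_base','green_key_top','yellow_key_top','red_key_top','coaster','inner_collar','outer_knob','brown_pod','green_pod','milk_cup']:
        try: print(n,[(np.round(d['uv'],1).tolist(),round(d['p'],2)) for d in bot.boxes_of(c,n)[:3]])
        except Exception as e: print(n,e)
print(bot.get_obs()['t'])
E
```

```text
0.0 [ 0.23558239 -0.63206442  0.30292564] [-8.90334271e-04  9.84127860e-01  1.77458479e-01 -2.25103876e-04] 1.0036471091364096
top [-0.079  0.022  1.503] [[603.0, 0.0, 313.0], [0.0, 603.0, 238.0], [0.0, 0.0, 1.0]] [[0.06, -1.0, 0.01], [-0.93, -0.06, -0.37], [0.37, 0.02, -0.93]]
vac_base [([241.0, 221.3], 0.71), ([366.5, 272.6], 0.56)]
green_key_top [([262.0, 244.1], 0.55), ([137.5, 261.3], 0.2)]
yellow_key_top []
red_key_top [([244.2, 246.2], 0.68), ([222.6, 243.6], 0.43)]
coaster [([371.1, 282.5], 0.64), ([122.2, 213.7], 0.17)]
inner_collar [([362.1, 280.9], 0.59)]
outer_knob [([366.8, 270.9], 0.84)]
brown_pod [([486.7, 286.9], 0.73), ([120.8, 214.9], 0.28)]
green_pod [([137.9, 261.3], 0.84)]
milk_cup [([125.3, 212.6], 0.77), ([245.1, 219.7], 0.43)]
side [0.153 1.099 1.01 ] [[470.0, 0.0, 320.0], [0.0, 470.0, 242.0], [0.0, 0.0, 1.0]] [[-0.95, -0.31, -0.01], [-0.2, 0.61, -0.76], [0.24, -0.73, -0.64]]
vac_base [([278.7, 296.9], 0.88), ([355.6, 239.4], 0.58)]
green_key_top []
yellow_key_top [([305.6, 295.5], 0.4)]
red_key_top [([304.8, 311.4], 0.46), ([351.7, 235.4], 0.39)]
coaster [([358.7, 241.8], 0.76)]
inner_collar []
outer_knob [([356.2, 229.0], 0.69)]
brown_pod [([382.3, 183.4], 0.68)]
green_pod []
milk_cup [([235.3, 380.7], 0.7)]
1.1
```

```bash
python3 - <<'E'
import cv2,numpy as np
a=cv2.imread('pics/top0.png')[190:320,90:530]; b=cv2.imread('pics/side0.png')[160:420,180:420]
cv2.imwrite('pics/top0c.png',cv2.resize(a,(792,234),interpolation=cv2.INTER_CUBIC) if 0 else cv2.resize(a[:, 80:320],None,fx=3.3,fy=3.3,interpolation=cv2.INTER_CUBIC))
cv2.imwrite('pics/side0c.png',cv2.resize(b,(528,572),interpolation=cv2.INTER_CUBIC))
E
```

```text
(no output)
```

View pics/top0.png

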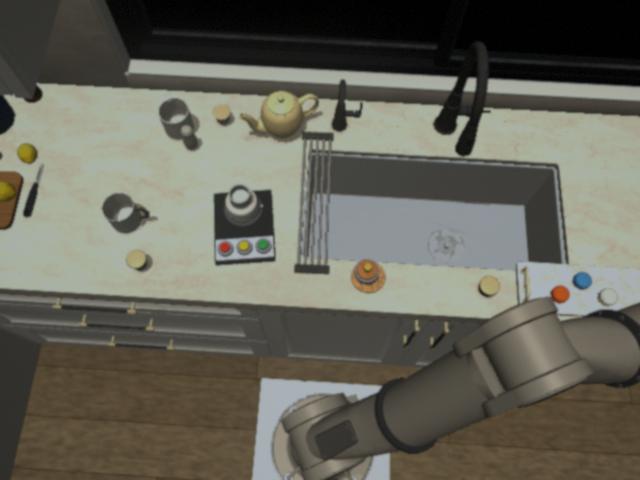

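View pics/top0c.png

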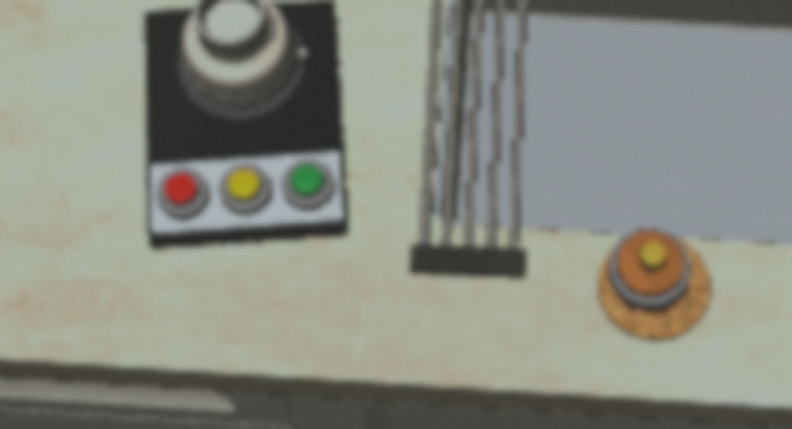

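View pics/side0c.png

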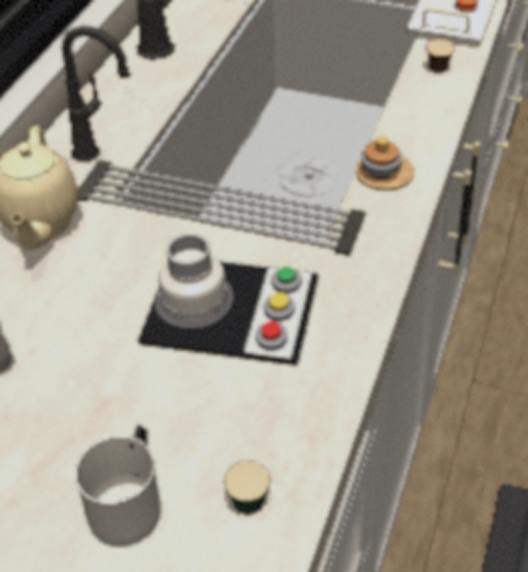

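```bash
cat > h.py <<'E'
from station import bot
import cv2,numpy as np
from scipy.spatial.transform import Rotation as Ro
def cal(c):
    k=bot.get_calibration(c) if isinstance(c,str) else c
    return cv2.Rodrigues(np.array(k['rvec'],float))[0],np.array(k['tvec'],float).ravel(),np.array(k['mtx'],float)
def plane(c,uv,z):
    R,t,K=cal(c); C=-R.T@t; d=R.T@np.linalg.inv(K)@[uv[0],uv[1],1]
    return C+d*(z-C[2])/d[2]
def proj(c,P):
    R,t,K=cal(c); p=(R@np.atleast_2d(P).T).T+t; p=p@K.T; return p[:,:2]/p[:,2:]
def blob(im,lo,hi,box,near=None):
    u0,v0,u1,v1=box; h=cv2.cvtColor(im[v0:v1,u0:u1],cv2.COLOR_RGB2HSV)
    m=cv2.inRange(h,np.array(lo),np.array(hi)); n,l,s,c=cv2.connectedComponentsWithStats(m)
    i=1+np.argmax(s[1:,4]); return c[i]+[u0,v0],s[i,4]
def tool():
    o=bot.get_obs(); q=o['tool_rot']; return np.array(o['eef_pos']),Ro.from_quat([q[1],q[2],q[3],q[0]]),o
E
python3 - <<'E'
from h import *
B={'top':(210,232,280,262),'side':(285,275,330,325)}
for c in B:
    im=cv2.cvtColor(cv2.imread(f'pics/{c}0.png'),cv2.COLOR_BGR2RGB)
    for n,lo,hi in [('red',(0,150,80),(8,255,255)),('yel',(20,130,80),(34,255,255)),('grn',(50,110,50),(90,255,255))]:
        try:
            uv,a=blob(im,lo,hi,B[c]); print(c,n,uv.round(1),a,plane(c,uv,.033).round(4))
        except Exception as e: print(c,n,e)
    uv={'top':(367.6,267.3),'side':(180+382/2.2,160+145/2.2)}[c]
    print('knob',plane(c,uv,.065).round(4))
    uv={'top':(170+655/3.3,190+288/3.3),'side':(180+385/2.2,160+168/2.2)}[c]
    print('coaster',plane(c,uv,.008).round(4))
    uv={'top':(170+234/3.3,190+20/3.3),'side':(180+190/2.2,160+245/2.2)}[c]
    print('mouth',plane(c,uv,.107).round(4))
    for n,z,uv in ([('gpod',.043,(138,260)),('bpod',.043,(488,286)),('cup',.04,(124,213))] if c=='top' else []): print(n,plane(c,uv,z).round(3))
E
```

```text
top red [224.4 246.7] 53 [0.4722 0.2822 0.033 ]
top yel [243.4 245.4] 62 [0.4789 0.2332 0.033 ]
top grn [262.5 244.1] 56 [0.4858 0.1838 0.033 ]
knob [ 0.4283 -0.0902  0.065 ]
coaster [ 0.4211 -0.0978  0.008 ]
mouth [0.5856 0.2434 0.107 ]
gpod [0.418 0.497 0.043]
bpod [ 0.406 -0.398  0.043]
cup [0.547 0.558 0.04 ]
side red [303.  309.8] 44 [0.4735 0.2865 0.033 ]
side yel [306.4 296.6] 45 [0.4809 0.2368 0.033 ]
side grn [309.8 284.6] 33 [0.4874 0.1886 0.033 ]
knob [ 0.4277 -0.0786  0.065 ]
coaster [ 0.4252 -0.0959  0.008 ]
mouth [0.594  0.2456 0.107 ]
```

servo_tool:
  motion: [0,0,0,0,0,0.8,1,0,0,0,0,0,0.8,1,0,0,0,0,0,0.78,1,0.4,-1,0,0,0,0,1,0.4,-1,0,0,0,0,1]
  grip_force: 30

```text
t: 1.72
eef_pos: [0.2519, -0.5921, 0.3038]
tool_rot: [-0.0, 1.0, -0.0, -0.0]
contact_force: [-0.0, 0.0, -0.7]
gripper_width: 0.002
grasp_force: 0.0
```

servo_tool:
  motion: [0.5,-1,0,0,0,0,1,0.5,-1,0,0,0,0,1,0.5,-1,0,0,0,0,1,0.5,-1,0,0,0,0,1,0.5,-1,0,0,0,0,1]

```text
t: 2.35
eef_pos: [0.3025, -0.4911, 0.304]
tool_rot: [0.0, 1.0, 0.0, 0.0]
contact_force: [-0.3, 0.5, 0.3]
gripper_width: 0.004
grasp_force: 0.0
```

servo_tool:
  motion: [0.5,-1,0,0,0,0,1,0.5,-1,0,0,0,0,1,0.5,-1,0,0,0,0,1,0.5,-1,0,0,0,0,1,0.5,-1,0,0,0,0,1]

```text
t: 2.98
eef_pos: [0.3524, -0.3911, 0.304]
tool_rot: [0.0, 1.0, 0.0, 0.0]
contact_force: [0.1, 0.7, 0.1]
gripper_width: -0.0
grasp_force: 0.0
```

servo_tool:
  motion: [0.4,-1,0,0,0,0,1,0.4,-1,0,0,0,0,1,0.4,-1,0,0,0,0,1,0.4,-1,0,0,0,0,1,0.4,-1,0,0,0,0,1]

```text
t: 3.6
eef_pos: [0.3921, -0.2912, 0.304]
tool_rot: [0.0, 1.0, -0.0, 0.0]
contact_force: [0.7, 0.0, 0.9]
gripper_width: 0.001
grasp_force: 0.0
```

servo_tool:
  motion: [0.4,-1,0,0,0,0,1,0.4,-1,0,0,0,0,1,0.4,-1,0,0,0,0,1,0.4,-1,0,0,0,0,1,0.4,-1,0,0,0,0,1]

```text
t: 4.22
eef_pos: [0.4319, -0.1912, 0.304]
tool_rot: [0.0, 1.0, 0.0, 0.0]
contact_force: [-0.6, -0.1, -0.4]
gripper_width: 0.001
grasp_force: 0.0
```

```bash
python3 - <<'E'
from h import *
p,r,o=tool(); print(o['t'],p.round(4),np.array(o['q']).round(2))
im=bot.read_camera('wrist'); cv2.imwrite('pics/w1.png',im[:,:,::-1])
k=bot.get_calibration('wrist'); R,t,K=cal(k); print((-R.T@t).round(4),R.round(2).tolist(),K.round(0).tolist())
print(proj(k,[[.425,-.095,.065],[.425,-.095,.03]]).round(0))
for n in ['outer_knob','inner_collar','coaster']: print(n,[(np.round(d['uv'],1).tolist(),round(d['p'],2)) for d in bot.boxes_of('wrist',n)[:2]])
E
```

```text
4.225 [ 0.4319 -0.1912  0.304 ] [ 0.43  0.15 -0.16  2.01  0.03  0.98 -1.32]
[ 0.5079 -0.1888  0.3737] [[0.01, -1.0, -0.0], [-0.95, -0.01, 0.3], [-0.3, -0.0, -0.95]] [[361.0, 0.0, 319.0], [0.0, 361.0, 241.0], [0.0, 0.0, 1.0]]
[[213. 226.]
 [223. 217.]]
outer_knob [([208.4, 209.9], 0.88), ([243.7, 205.1], 0.36)]
inner_collar [([230.4, 194.5], 0.76)]
coaster [([244.7, 206.8], 0.93)]
```

View pics/w1.png

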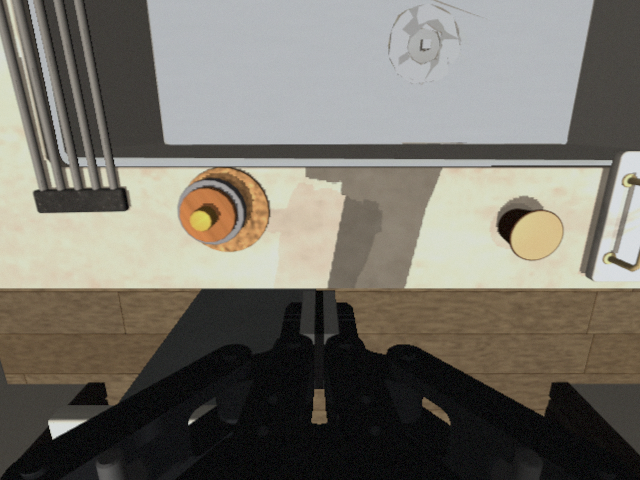

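```bash
python3 - <<'E'
from h import *
k=bot.get_calibration('wrist')
im=cv2.cvtColor(cv2.imread('pics/w1.png'),cv2.COLOR_BGR2RGB)
uv,a=blob(im,(21,150,100),(32,255,255),(170,180,250,250)); print('knob',uv,a,plane(k,uv,.066).round(4))
h=cv2.cvtColor(im,cv2.COLOR_RGB2HSV)
for v in (205,210,216): print(v,[tuple(x) for x in h[v,176:276:3].tolist()])
for n,uv,z in [('knobnet top',(203,218),.069),('collar',(212,212),.034),('coaster',(225,209),.006),('coasternet',(224,209),.006)]: print(n,plane(k,uv,z).round(4))
print('predict',proj(k,[[.4255,-.0945,.069],[.4255,-.0945,.03],[.4255,-.0945,.004]]).round(1))
E
```

```text
knob [200.04166667 222.00833333] 120 [ 0.4275 -0.0889  0.066 ]
205 [(30, 29, 212), (13, 12, 149), (13, 160, 202), (13, 158, 200), (13, 164, 183), (13, 160, 183), (13, 162, 191), (12, 158, 194), (12, 157, 177), (13, 161, 117), (12, 161, 103), (13, 162, 104), (13, 164, 107), (12, 159, 152), (13, 158, 195), (13, 159, 192), (13, 162, 184), (13, 160, 185), (13, 160, 180), (14, 159, 74), (0, 17, 77), (15, 10, 161), (15, 7, 77), (21, 39, 46), (15, 136, 92), (16, 128, 118), (15, 136, 207), (15, 131, 212), (15, 131, 213), (15, 136, 199), (15, 134, 183), (20, 40, 140), (30, 28, 215), (31, 29, 218)]
210 [(33, 26, 215), (10, 63, 167), (12, 159, 204), (13, 161, 207), (12, 159, 199), (12, 159, 189), (13, 162, 156), (19, 167, 116), (20, 164, 123), (18, 164, 81), (19, 199, 64), (19, 174, 66), (17, 164, 67), (14, 164, 98), (13, 159, 149), (13, 155, 197), (13, 156, 196), (12, 157, 185), (12, 163, 182), (13, 158, 132), (9, 84, 58), (20, 9, 162), (173, 7, 145), (23, 26, 40), (16, 136, 107), (15, 134, 122), (15, 132, 207), (15, 131, 183), (15, 134, 187), (15, 135, 183), (15, 131, 191), (17, 78, 91), (16, 47, 208), (19, 42, 205)]
216 [(31, 28, 219), (12, 76, 172), (12, 158, 204), (13, 159, 200), (13, 159, 207), (21, 153, 208), (25, 145, 216), (26, 145, 216), (27, 147, 213), (27, 142, 218), (29, 135, 217), (24, 150, 162), (17, 179, 64), (19, 173, 62), (13, 166, 118), (12, 154, 195), (13, 161, 198), (12, 157, 196), (13, 158, 190), (13, 161, 177), (13, 105, 61), (18, 8, 157), (8, 7, 150), (0, 12, 43), (15, 135, 102), (15, 137, 154), (15, 130, 210), (15, 131, 208), (15, 132, 189), (15, 131, 208), (15, 134, 200), (17, 64, 103), (18, 48, 213), (17, 45, 212)]
knobnet top [ 0.4318 -0.0928  0.069 ]
collar [ 0.4292 -0.0905  0.034 ]
coaster [ 0.426  -0.0959  0.006 ]
coasternet [ 0.426  -0.0948  0.006 ]
predict [[205.6 225.1]
 [217.6 214.8]
 [224.2 209.1]]
```

servo_tool:
  motion: [0.15,-1,0,0,0,0,1,0.15,-1,0,0,0,0,1,0.15,-1,0,0,0,0,1,0.15,-1,0,0,0,0,1,0.15,-1,0,0,0,0,1]

```text
t: 5.05
eef_pos: [0.4466, -0.0931, 0.3039]
tool_rot: [0.0, 1.0, -0.001, 0.0]
contact_force: [0.3, 0.4, -0.1]
gripper_width: 0.001
grasp_force: 0.0
```

servo_tool:
  motion: [0.15,-1,0,0,0,0,1,0.15,-1,0,0,0,0,1,0.15,-1,0,0,0,0,1,0.15,-1,0,0,0,0,1,0.15,-1,0,0,0,0,1]

```text
t: 5.68
eef_pos: [0.4619, 0.0068, 0.3039]
tool_rot: [0.0, 1.0, -0.001, 0.0]
contact_force: [-0.0, 0.2, 0.0]
gripper_width: 0.001
grasp_force: 0.0
```

servo_tool:
  motion: [0.15,-1,0,0,0,0,1,0.15,-1,0,0,0,0,1,0.15,-1,0,0,0,0,1,0.15,-1,0,0,0,0,1,0.15,-1,0,0,0,0,1]

```text
t: 6.3
eef_pos: [0.4772, 0.1067, 0.3038]
tool_rot: [0.0, 1.0, -0.001, 0.0]
contact_force: [0.5, 0.2, -1.0]
gripper_width: 0.003
grasp_force: 0.0
```

servo_tool:
  motion: [0.15,-1,0,0,0,0,1,0.15,-1,0,0,0,0,1,0.15,-1,0,0,0,0,1,0.1,-0.8,0,0,0,0,1,0,0,0,0,0,0,1]

```text
t: 6.92
eef_pos: [0.488, 0.184, 0.3038]
tool_rot: [-0.0, 1.0, 0.0, -0.0]
contact_force: [-1.0, -1.2, -0.4]
gripper_width: -0.003
grasp_force: 0.0
```

```bash
python3 - <<'E'
from h import *
p,r,o=tool(); print(o['t'],p.round(4),np.array(o['q']).round(2),o['contact_force'])
im=bot.read_camera('wrist'); cv2.imwrite('pics/w2.png',im[:,:,::-1])
k=bot.get_calibration('wrist')
print(proj(k,[[.4866,.186,.034],[.48,.235,.034],[.594,.25,.107]]).round(0))
for n,lo,hi in [('red',(0,150,80),(8,255,255)),('yel',(20,130,80),(34,255,255)),('grn',(50,110,50),(90,255,255))]:
    uv,a=blob(im,lo,hi,(0,0,640,480)); print(n,uv.round(1),a,plane(k,uv,.033).round(4))
for n in ['vac_base','green_key_top','yellow_key_top','red_key_top']: print(n,[(np.round(d['uv'],1).tolist(),round(d['p'],2)) for d in bot.boxes_of('wrist',n)[:2]])
E
```

```text
6.925 [0.488  0.184  0.3038] [-0.11  0.26 -0.44  1.9   0.13  1.01 -2.17] [-0.99629176 -1.24463315 -0.35516075]
[[315. 211.]
 [264. 218.]
 [219.  80.]]
red [216.7 223.9] 496 [0.4735 0.2816 0.033 ]
yel [266.9 216.9] 508 [0.4806 0.2324 0.033 ]
grn [317.8 209.8] 514 [0.4877 0.1832 0.033 ]
vac_base [([266.6, 217.8], 0.64), ([255.1, 120.6], 0.57)]
green_key_top [([316.0, 210.5], 0.91)]
yellow_key_top [([268.6, 216.2], 0.62), ([568.7, 253.3], 0.55)]
red_key_top [([219.8, 222.4], 0.67), ([267.5, 214.7], 0.27)]
```

View pics/w2.png

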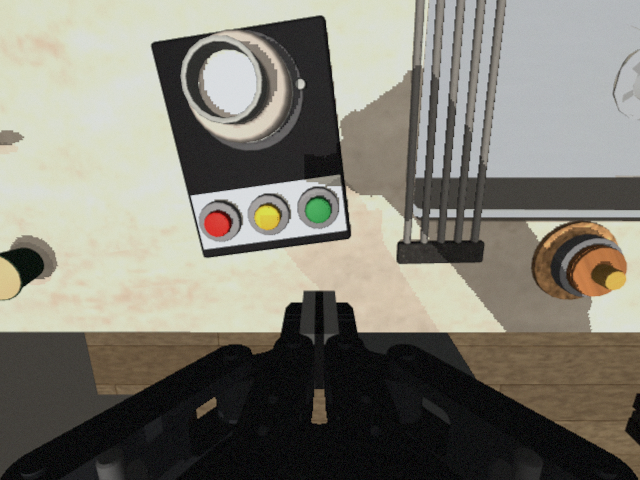

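servo_tool:
  motion: [0,0,1,0,0,0,1,0,0,1,0,0,0,1,0,0,1,0,0,0,1,0,0,1,0,0,0,1,0,0,1,0,0,0,1]

```text
t: 7.8
eef_pos: [0.4881, 0.1827, 0.2034]
tool_rot: [0.0, 1.0, -0.001, 0.0]
contact_force: [0.6, -0.3, -0.1]
gripper_width: 0.002
grasp_force: 0.0
```

servo_tool:
  motion: [0,0,1,0,0,0,1,0,0,1,0,0,0,1,0,0,1,0,0,0,1,0,0,0.9,0,0,0,1,0,0,0.7,0,0,0,1]

```text
t: 8.43
eef_pos: [0.488, 0.183, 0.111]
tool_rot: [0.0, 1.0, -0.0, -0.0]
contact_force: [-0.7, -0.4, -0.1]
gripper_width: 0.002
grasp_force: 0.0
```

servo_tool:
  motion: [0,0,0.2,0,0,0,1,0,0,0.15,0,0,0,1,0,0,0.05,0,0,0,1]

```text
t: 8.8
eef_pos: [0.4879, 0.1834, 0.1042]
tool_rot: [0.0, 1.0, -0.0, 0.0]
contact_force: [-2.9, -1.2, 3.2]
gripper_width: 0.0
grasp_force: 1.4
```

servo_tool:
  motion: [0,0,0.1,0,0,0,1,0,0,0.1,0,0,0,1,0,0,0,0,0,0,1]

```text
t: 9.18
eef_pos: [0.488, 0.1834, 0.1006]
tool_rot: [0.0, 1.0, -0.0, 0.0]
contact_force: [-4.2, -2.0, 11.1]
gripper_width: 0.0
grasp_force: 5.5
```

servo_tool:
  motion: [0,0,-0.75,0,0,0,1,0,0,-0.75,0,0,0,1,-0.2,-0.9,0,0,0,0,1,-0.1,-0.85,0,0,0,0,1,-0.1,-0.7,0,0,0,0,1]

```text
t: 9.8
eef_pos: [0.4793, 0.2345, 0.1296]
tool_rot: [-0.0, 1.0, 0.001, -0.0]
contact_force: [-0.2, 0.4, -0.1]
gripper_width: -0.002
grasp_force: 0.0
```

servo_tool:
  motion: [0,0,0,0,0,0,1,0,0,0.7,0,0,0,1,0,0,0.4,0,0,0,1,0,0,0.2,0,0,0,1]

```text
t: 10.3
eef_pos: [0.4797, 0.2314, 0.1029]
tool_rot: [0.001, 1.0, -0.001, -0.001]
contact_force: [-2.1, -2.3, 3.2]
gripper_width: -0.001
grasp_force: 1.8
```

servo_tool:
  motion: [0,0,0.1,0,0,0,1,0,0,0.1,0,0,0,1,0,0,0,0,0,0,1]

```text
t: 10.68
eef_pos: [0.4796, 0.2315, 0.1006]
tool_rot: [0.001, 1.0, -0.0, -0.0]
contact_force: [-3.8, -4.5, 13.4]
gripper_width: 0.002
grasp_force: 6.2
```

servo_tool:
  motion: [0,0,-1,0,0,0,1,0,0,-1,0,0,0,0.5,0,0,-1,0,0,0,0,0,0,-1,0,0,0,0,0,0,-1,0,0,0,0]

```text
t: 11.3
eef_pos: [0.4802, 0.2328, 0.2007]
tool_rot: [-0.0, 1.0, -0.0, 0.0]
contact_force: [-0.2, 0.5, -0.5]
gripper_width: 0.847
grasp_force: 0.0
```

servo_tool:
  motion: [0,0,-1,0,0,0,0,0,0,-1,0,0,0,0,0,0,0,0,0,0,0]

```text
t: 11.68
eef_pos: [0.4809, 0.2332, 0.2413]
tool_rot: [-0.001, 1.0, -0.0, 0.002]
contact_force: [-0.8, 0.6, -1.0]
gripper_width: 1.002
grasp_force: 0.0
```

```bash
python3 - <<'E'
from h import *
p,r,o=tool(); print(o['t'],p.round(4),np.array(o['q']).round(2),o['contact_force'])
im=bot.read_camera('wrist'); cv2.imwrite('pics/w3.png',im[:,:,::-1])
k=bot.get_calibration('wrist')
print(proj(k,[[.594,.2488,.107]]).round(1))
h=cv2.cvtColor(im,cv2.COLOR_RGB2HSV)
for n,lo,hi in [('red',(0,150,80),(8,255,255)),('yel',(20,130,80),(34,255,255)),('grn',(50,110,50),(90,255,255))]:
    uv,a=blob(im,lo,hi,(0,0,640,480)); print(n,uv.round(1),a,plane(k,uv,.033).round(4))
# overlay of predicted rim
th=np.linspace(0,6.28,80)
for r_,col in ((.028,(0,0,255)),(.024,(0,255,0))):
    P=np.c_[.594+r_*np.cos(th),.2488+r_*np.sin(th),0*th+.107]
    cv2.polylines(im,[proj(k,P).round().astype(np.int32)],True,col[::-1],1)
cv2.imwrite('pics/w3o.png',cv2.resize(im[0:260,150:450],None,fx=2.2,fy=2.2,interpolation=cv2.INTER_CUBIC)[:,:,::-1])
E
```

```text
11.675 [0.4809 0.2332 0.2413] [-0.21  0.35 -0.43  1.93  0.19  0.89 -2.31] [-0.7889471   0.63695937 -1.01374044]
[[286.1  47.8]]
red [256.3 235.9] 712 [0.473  0.2822 0.033 ]
yel [317.6 227.7] 728 [0.4799 0.2332 0.033 ]
grn [379.9 219. ] 729 [0.487 0.184 0.033]
```

View pics/w3o.png

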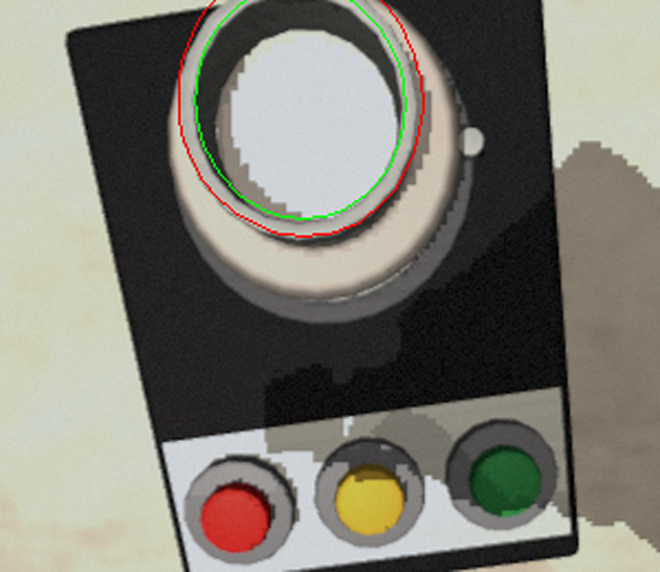

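servo_tool:
  motion: [-0.16,1,0,0,0,0,0,-0.16,1,0,0,0,0,0,-0.16,1,0,0,0,0,0,-0.16,1,0,0,0,0,0,-0.16,1,0,0,0,0,0]

```text
t: 12.35
eef_pos: [0.4632, 0.1299, 0.2393]
tool_rot: [0.0, 1.0, -0.001, -0.001]
contact_force: [0.8, -0.2, 0.9]
gripper_width: 1.002
grasp_force: 0.0
```

servo_tool:
  motion: [-0.16,1,0,0,0,0,0,-0.16,1,0,0,0,0,0,-0.16,1,0,0,0,0,0,-0.16,1,0,0,0,0,0,-0.16,1,0,0,0,0,0]

```text
t: 12.98
eef_pos: [0.4468, 0.0301, 0.2394]
tool_rot: [0.0, 1.0, -0.001, -0.001]
contact_force: [0.4, -0.0, -0.5]
gripper_width: 1.001
grasp_force: 0.0
```

servo_tool:
  motion: [-0.16,1,0,0,0,0,0,-0.16,1,0,0,0,0,0,-0.16,1,0,0,0,0,0,-0.16,1,0,0,0,0,0,-0.16,1,0,0,0,0,0]

```text
t: 13.6
eef_pos: [0.4304, -0.0696, 0.2394]
tool_rot: [0.0, 1.0, -0.001, -0.001]
contact_force: [0.1, 0.1, 0.3]
gripper_width: 1.001
grasp_force: 0.0
```

servo_tool:
  motion: [-0.16,1,0,0,0,0,0,0,0.2,0,0,0,0,0,0,0,0,0,0,0,0]

```text
t: 13.98
eef_pos: [0.4282, -0.0918, 0.2397]
tool_rot: [-0.0, 1.0, -0.001, -0.0]
contact_force: [-0.2, 1.1, -0.1]
gripper_width: 1.003
grasp_force: 0.0
```

```bash
python3 - <<'E'
from h import *
p,r,o=tool(); print(o['t'],p.round(4),r.as_quat().round(4),np.array(o['q']).round(2))
im=bot.read_camera('wrist'); cv2.imwrite('pics/w4.png',im[:,:,::-1])
k=bot.get_calibration('wrist')
c=np.array([.429,-.091]); print(proj(k,[[*c,.069],[*c,.03]]).round(1))
uv,a=blob(im,(22,120,90),(32,255,255),(200,120,440,330)); print('knob',uv,a,plane(k,uv,.068).round(4))
th=np.linspace(0,6.28,80)
for r_,z,col in ((.01,.069,(255,0,0)),(.026,.049,(0,255,0)),(.032,.038,(0,0,255)),(.045,.008,(0,255,255))):
    P=np.c_[c[0]+r_*np.cos(th),c[1]+r_*np.sin(th),0*th+z]
    cv2.polylines(im,[proj(k,P).round().astype(np.int32)],True,col,1)
u,v=proj(k,[[*c,.03]])[0].astype(int)
cv2.imwrite('pics/w4o.png',cv2.resize(im[max(v-90,0):v+90,max(u-100,0):u+100],None,fx=3.3,fy=3.3,interpolation=cv2.INTER_CUBIC)[:,:,::-1])
print(u,v)
E
```

```text
13.975 [ 0.4282 -0.0918  0.2397] [ 1.e+00 -7.e-04 -2.e-04 -1.e-04] [ 0.32  0.19 -0.28  2.15  0.07  0.82 -1.57]
[[317.4 239.6]
 [317.6 225.2]]
knob [311.22916667 238.53472222] 144 [ 0.4295 -0.0867  0.068 ]
317 225
```

View pics/w4o.png

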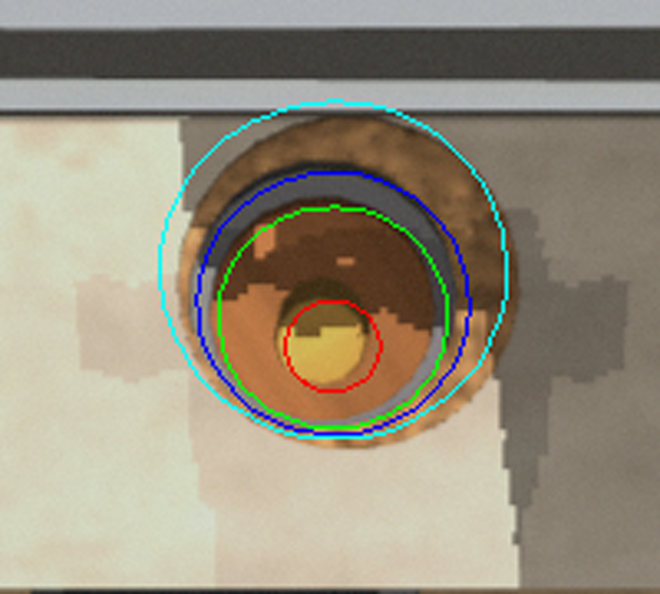

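servo_tool:
  motion: [0.1,-0.14,1,0,0,0,0,0,0,1,0,0,0,0,0,0,1,0,0,0,0,0,0,1,0,0,0,0,0,0,1,0,0,0,0]

```text
t: 14.65
eef_pos: [0.4309, -0.0878, 0.1393]
tool_rot: [-0.0, 1.0, 0.001, 0.0]
contact_force: [0.5, -0.6, 0.6]
gripper_width: 0.999
grasp_force: 0.0
```

servo_tool:
  motion: [0,0,1,0,0,0,0,0,0,0.9,0,0,0,0,0,0,0.6,0,0,0,0,0,0,0.45,0,0,0,0,0,0,0,0,0,0,0]

```text
t: 15.28
eef_pos: [0.4305, -0.0885, 0.0805]
tool_rot: [-0.0, 1.0, 0.0, -0.0]
contact_force: [-0.5, -0.3, -0.2]
gripper_width: 0.999
grasp_force: 0.0
```

servo_tool:
  motion: [0,0,0,0,0,0,0.2,0,0,0,0,0,0,0.3,0,0,0,0,0,0,0.5,0,0,0,0,0,0,1,0,0,0,0,0,0,1]
  grip_force: 30

```text
t: 15.9
eef_pos: [0.4311, -0.0887, 0.0816]
tool_rot: [0.0, 1.0, -0.0, 0.001]
contact_force: [-1.4, 1.0, 5.9]
gripper_width: 0.737
grasp_force: 32.2
```

servo_tool:
  motion: [0,0,-0.2,0,0,0,1,0,0,-0.3,0,0,0,1,0,0,0,0,0,0,1]

```text
t: 16.27
eef_pos: [0.431, -0.0888, 0.0914]
tool_rot: [0.0, 1.0, -0.0, 0.001]
contact_force: [-0.4, -0.4, -1.5]
gripper_width: 0.737
grasp_force: 33.3
```

```bash
python3 - <<'E'
from h import *
p,r,o=tool(); print(o['t'],p.round(4),o['gripper_width'],o['grasp_force'],o['contact_force'])
im=bot.read_camera('wrist'); cv2.imwrite('pics/w5.png',im[:,:,::-1])
k=bot.get_calibration('wrist'); np.save('pics/k5.npy',k,allow_pickle=True)
c=p[:2].copy()
th=np.linspace(0,6.28,80); dz=.01
for r_,z,col in ((.01,.069+dz,(255,0,0)),(.026,.049+dz,(0,255,0)),(.032,.038+dz,(0,0,255))):
    P=np.c_[c[0]+r_*np.cos(th),c[1]+r_*np.sin(th),0*th+z]
    cv2.polylines(im,[proj(k,P).round().astype(np.int32)],True,col,1)
u,v=proj(k,[[*c,.05]])[0].astype(int); print(u,v)
cv2.imwrite('pics/w5o.png',cv2.resize(im[max(v-110,0):v+110,max(u-120,0):u+120],None,fx=2.7,fy=2.7,interpolation=cv2.INTER_CUBIC)[:,:,::-1])
E
```

```text
16.275 [ 0.431  -0.0888  0.0914] 0.7372348714289695 33.309919238090515 [-0.38833071 -0.35130169 -1.47273893]
316 348
```

View pics/w5o.png

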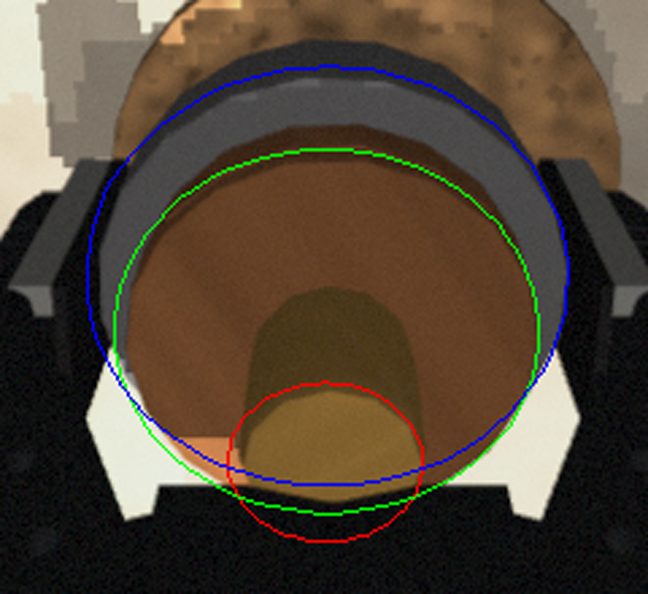

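```bash
python3 - <<'E'
from h import *
from scipy.optimize import least_squares
im=cv2.imread('pics/w5.png'); k=bot.get_calibration('wrist'); p,r,o=tool(); print(p.round(4))
g=im[:,:,:].astype(int)
col=g[245:400,317].tolist()
prev=None
for i,c in enumerate(col):
    if prev is not None and max(abs(a-b) for a,b in zip(c,prev))>9: print(245+i,prev,c)
    prev=c
th=np.linspace(0,2*np.pi,181)
E_=[(.032,-.008,252.8,'t'),(.032,.008,267.6,'t'),(.026,.019,298.4,'t'),(.026,.008,284.3,'t'),(.010,.039,382.4,'t'),(.010,.019,344.7,'t'),(.010,.039,286.7,'l'),(.010,.039,352.7,'r')]
def f(q):
    out=[]
    for rr,z,m,s in E_:
        P=np.c_[q[0]+rr*np.cos(th),q[1]+rr*np.sin(th),0*th+q[2]+z]; uv=proj(k,P)
        out.append({'t':uv[:,1].min(),'l':uv[:,0].min(),'r':uv[:,0].max()}[s]-m)
    return out
s=least_squares(f,[p[0],p[1],.04],loss='soft_l1'); print(s.x.round(4),np.round(f(s.x),1), (s.x-p).round(4))
E
```

```text
[ 0.4308 -0.0888  0.0912]
253 [37, 57, 71] [43, 48, 50]
267 [46, 47, 48] [67, 68, 69]
284 [75, 74, 76] [42, 51, 65]
285 [42, 51, 65] [28, 40, 60]
292 [24, 43, 70] [36, 58, 89]
294 [29, 54, 83] [26, 41, 65]
298 [22, 41, 65] [36, 59, 95]
344 [40, 66, 102] [34, 57, 82]
345 [34, 57, 82] [28, 59, 72]
383 [34, 74, 97] [48, 96, 128]
[ 0.4276 -0.0898  0.037 ] [ 0.2  0.7  0.1  0.1 -0.  -2.6 -1.6  1.6] [-0.0032 -0.001  -0.0542]
```

servo_tool:
  motion: [0,0,-0.5,0,0,0,1,0,0,-0.9,0,0,0,1,0,0,-1,0,0,0,1,0,0,-1,0,0,0,1,0,0,-1,0,0,0,1]

```text
t: 16.95
eef_pos: [0.4305, -0.0887, 0.18]
tool_rot: [-0.0, 1.0, -0.0, -0.0]
contact_force: [-0.3, 0.3, -1.7]
gripper_width: 0.736
grasp_force: 33.5
```

servo_tool:
  motion: [0,0,-1,0,0,0,1,0,0,-1,0,0,0,1,0,0,-0.6,0,0,0,1,0.2,-0.4,0,0,0,0,1,0.4,-0.8,0,0,0,0,1]

```text
t: 17.58
eef_pos: [0.4424, -0.0646, 0.2304]
tool_rot: [0.0, 1.0, -0.001, -0.0]
contact_force: [0.2, -0.5, -2.8]
gripper_width: 0.736
grasp_force: 33.5
```

servo_tool:
  motion: [0.5,-1,0,0,0,0,1,0.5,-1,0,0,0,0,1,0.5,-1,0,0,0,0,1,0.5,-1,0,0,0,0,1,0.5,-1,0,0,0,0,1]

```text
t: 18.2
eef_pos: [0.4926, 0.0366, 0.2299]
tool_rot: [-0.0, 1.0, 0.0, -0.001]
contact_force: [0.7, -0.2, -1.8]
gripper_width: 0.741
grasp_force: 33.5
```

servo_tool:
  motion: [0.5,-1,0,0,0,0,1,0.5,-1,0,0,0,0,1,0.5,-1,0,0,0,0,1,0.5,-1,0,0,0,0,1,0.5,-1,0,0,0,0,1]

```text
t: 18.82
eef_pos: [0.543, 0.1365, 0.2303]
tool_rot: [0.0, 1.0, -0.0, -0.001]
contact_force: [0.6, 0.2, -2.0]
gripper_width: 0.736
grasp_force: 33.5
```

servo_tool:
  motion: [0.5,-1,0,0,0,0,1,0.5,-1,0,0,0,0,1,0.5,-1,0,0,0,0,1,0.4,-0.8,0,0,0,0,1,0.2,-0.4,0,0,0,0,1]

```text
t: 19.45
eef_pos: [0.5851, 0.2206, 0.2308]
tool_rot: [-0.0, 1.0, 0.0, -0.0]
contact_force: [-0.6, -0.7, -1.1]
gripper_width: 0.737
grasp_force: 33.5
```

servo_tool:
  motion: [0.3,-0.7,0,0,0,0,1,0.3,-0.7,0,0,0,0,1,0,0,0,0,0,0,1,0,0,0,0,0,0,1]

```text
t: 19.95
eef_pos: [0.5967, 0.2468, 0.2307]
tool_rot: [0.0, 1.0, -0.0, -0.0]
contact_force: [-0.1, 0.1, -2.5]
gripper_width: 0.738
grasp_force: 33.5
```

```bash
python3 - <<'E'
from h import *
p,r,o=tool(); print(o['t'],p.round(4),r.as_quat().round(4),np.array(o['q']).round(2))
im=bot.read_camera('wrist'); cv2.imwrite('pics/w6.png',im[:,:,::-1])
k=bot.get_calibration('wrist')
th=np.linspace(0,6.28,80); L=p+[-.0032,-.001,-.0542]; M=np.array([.594,.2488,.107])
for c,r_,z in ((L,.01,.039),(L,.026,.019),(L,.032,.008),(L,.032,-.008),(M,.028,0),(M,.043,-.043)):
    P=np.c_[c[0]+r_*np.cos(th),c[1]+r_*np.sin(th),0*th+c[2]+z]
    cv2.polylines(im,[proj(k,P).round().astype(np.int32)],True,(255,0,0) if c is L else (0,255,0),1)
u,v=proj(k,[L])[0].astype(int); print(u,v)
cv2.imwrite('pics/w6o.png',cv2.resize(im[v-180:v+60,u-120:u+120],None,fx=2.5,fy=2.5,interpolation=cv2.INTER_CUBIC)[:,:,::-1])
E
```

```text
19.95 [0.5967 0.2468 0.2307] [ 1.e+00 -2.e-04 -2.e-04  3.e-04] [-0.23  0.53 -0.36  1.68  0.22  0.98 -2.24]
318 336
```

View pics/w6o.png

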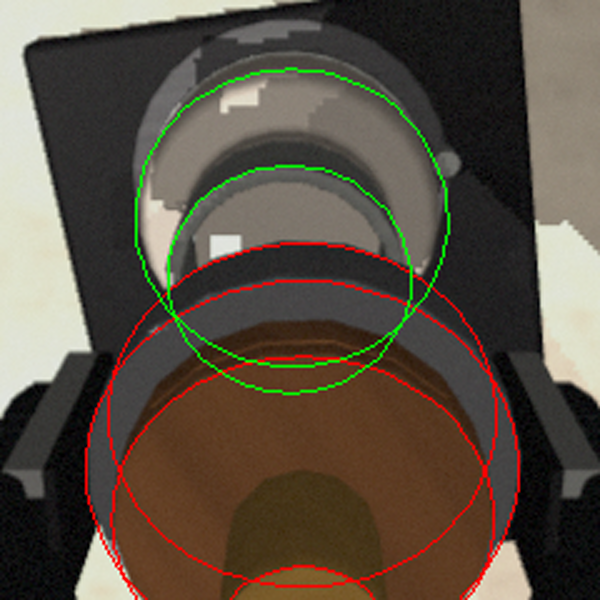

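```bash
python3 - <<'E'
from h import *
im=cv2.imread('pics/w6.png').astype(int).sum(2)//3; k=bot.get_calibration('wrist')
for u in (305,315,325): print('col',u,list(zip(range(170,256,1),im[170:256,u].tolist()))[30:])
for v in (236,246,250): print('row',v,list(zip(range(258,290),im[v,258:290].tolist())),list(zip(range(345,372),im[v,345:372].tolist())))
th=np.linspace(0,6.28,721)
for r_ in (.028,.024):
    q=proj(k,np.c_[.594+r_*np.cos(th),.2488+r_*np.sin(th),0*th+.107])
    print(r_,[ (u,q[np.abs(q[:,0]-u)<.6][:,1].min().round(1)) for u in (305,315,325)],[(v,np.sort(q[np.abs(q[:,1]-v)<.6][:,0])[[0,-1]].round(1)) for v in (236,246,250)])
E
```

```text
col 305 [(200, 128), (201, 131), (202, 129), (203, 128), (204, 130), (205, 129), (206, 123), (207, 113), (208, 100), (209, 78), (210, 69), (211, 74), (212, 73), (213, 57), (214, 49), (215, 54), (216, 48), (217, 54), (218, 52), (219, 52), (220, 50), (221, 49), (222, 59), (223, 86), (224, 97), (225, 96), (226, 93), (227, 89), (228, 86), (229, 105), (230, 116), (231, 118), (232, 119), (233, 117), (234, 120), (235, 116), (236, 114), (237, 117), (238, 116), (239, 111), (240, 115), (241, 116), (242, 114), (243, 116), (244, 115), (245, 115), (246, 117), (247, 116), (248, 117), (249, 117), (250, 119), (251, 116), (252, 116), (253, 84), (254, 51), (255, 43)]
col 315 [(200, 128), (201, 132), (202, 131), (203, 128), (204, 130), (205, 127), (206, 117), (207, 107), (208, 94), (209, 75), (210, 70), (211, 76), (212, 66), (213, 56), (214, 51), (215, 50), (216, 52), (217, 51), (218, 49), (219, 50), (220, 49), (221, 48), (222, 52), (223, 83), (224, 92), (225, 96), (226, 91), (227, 84), (228, 86), (229, 110), (230, 117), (231, 117), (232, 118), (233, 118), (234, 115), (235, 119), (236, 119), (237, 117)
[... 2617 characters left out ...]
287, 203), (288, 203), (289, 204)] [(345, 116), (346, 116), (347, 117), (348, 112), (349, 89), (350, 83), (351, 89), (352, 91), (353, 93), (354, 91), (355, 86), (356, 69), (357, 96), (358, 107), (359, 109), (360, 111), (361, 109), (362, 109), (363, 108), (364, 111), (365, 111), (366, 107), (367, 107), (368, 107), (369, 103), (370, 96), (371, 82)]
0.028 [(305, np.float64(222.5)), (315, np.float64(222.0)), (325, np.float64(223.2))] [(236, array([277.5, 349. ])), (246, array([270.1, 356.5])), (250, array([268.1, 358.5]))]
0.024 [(305, np.float64(229.6)), (315, np.float64(228.9)), (325, np.float64(230.4))] [(236, array([288.3, 337.9])), (246, array([278.4, 348.2])), (250, array([275.8, 350.6]))]
```

servo_tool:
  motion: [0,-0.18,0,0,0,0,1,0,0,0.8,0,0,0,1,0,0,0.8,0,0,0,1,0,0,0.5,0,0,0,1,0,0,0,0,0,0,1]

```text
t: 20.62
eef_pos: [0.5961, 0.2504, 0.1873]
tool_rot: [0.001, 1.0, -0.0, -0.001]
contact_force: [0.4, -0.4, -1.6]
gripper_width: 0.737
grasp_force: 33.5
```

servo_tool:
  motion: [0.04,0,0.1,0,0,0,1,0,0,0.1,0,0,0,1,0,0,0.1,0,0,0,1,0,0,0.05,0,0,0,1,0,0,0,0,0,0,1]

```text
t: 21.25
eef_pos: [0.5975, 0.2508, 0.1819]
tool_rot: [0.0, 1.0, -0.0, -0.0]
contact_force: [-0.5, -0.4, -1.3]
gripper_width: 0.734
grasp_force: 33.5
```

servo_tool:
  motion: [0,0,0.1,0,0,0,1,0,0,0.1,0,0,0,1,0,0,0,0,0,0,1]

```text
t: 21.62
eef_pos: [0.5974, 0.2507, 0.1776]
tool_rot: [0.0, 1.0, -0.0, -0.0]
contact_force: [-0.3, 0.9, -1.2]
gripper_width: 0.738
grasp_force: 33.5
```

servo_tool:
  motion: [0,0,0.1,0,0,0,1,0,0,0.1,0,0,0,1,0,0,0.1,0,0,0,1,0,0,0,0,0,0,1]

```text
t: 22.12
eef_pos: [0.5975, 0.2507, 0.1716]
tool_rot: [0.0, 1.0, -0.0, -0.0]
contact_force: [0.6, 0.4, -2.0]
gripper_width: 0.735
grasp_force: 33.5
```

servo_tool:
  motion: [0,0,0.05,0,0,0,1,0,0,0.05,0,0,0,1,0,0,0,0,0,0,1]

```text
t: 22.5
eef_pos: [0.5975, 0.2508, 0.1698]
tool_rot: [0.0, 1.0, -0.0, -0.0]
contact_force: [-0.1, 0.4, -1.0]
gripper_width: 0.737
grasp_force: 33.5
```

servo_tool:
  motion: [0,0,0.05,0,0,0,1,0,0,0.05,0,0,0,1,0,0,0,0,0,0,1]

```text
t: 22.88
eef_pos: [0.5975, 0.2507, 0.1678]
tool_rot: [0.0, 1.0, -0.0, -0.0]
contact_force: [-0.3, -0.5, -1.4]
gripper_width: 0.738
grasp_force: 33.5
```

servo_tool:
  motion: [0,0,0.05,0,0,0,1,0,0,0.05,0,0,0,1,0,0,0,0,0,0,1]

```text
t: 23.25
eef_pos: [0.5976, 0.2509, 0.1667]
tool_rot: [0.0, 1.0, -0.0, 0.0]
contact_force: [-2.0, -0.6, 5.1]
gripper_width: 0.738
grasp_force: 34.2
```

servo_tool:
  motion: [0,0,0,0,0,0,0.2,0,0,0,0,0,0,0.1,0,0,0,0,0,0,0,0,0,0,0,0,0,0,0,0,0,0,0,0,0]

```text
t: 23.88
eef_pos: [0.5976, 0.2508, 0.1658]
tool_rot: [0.0, 1.0, -0.0, -0.0]
contact_force: [0.9, -0.2, -0.2]
gripper_width: 1.0
grasp_force: 0.0
```

```bash
python3 - <<'E'
from h import *
p,r,o=tool(); print(o['t'],p.round(4),o['gripper_width'],o['grasp_force'],o['contact_force'])
im=bot.read_camera('wrist'); cv2.imwrite('pics/w7.png',im[:,:,::-1])
k=bot.get_calibration('wrist')
g=im[:,:,::-1].astype(int); L=np.array([.594,.2495,.115]); th=np.linspace(0,6.28,361)
for r_,z in ((.032,-.008),(.032,.008),(.026,.008),(.026,.019),(.01,.019),(.01,.039)):
    q=proj(k,np.c_[L[0]+r_*np.cos(th),L[1]+r_*np.sin(th),0*th+L[2]+z]); print(r_,z,q.min(0).round(1),q.max(0).round(1))
u=317; prev=None
for v in range(230,410):
    c=g[v,u]
    if prev is not None and np.abs(c-prev).max()>9: print(v,prev.tolist(),c.tolist())
    prev=c
E
```

```text
23.875 [0.5976 0.2508 0.1658] 0.9996032155715778 0.0 [ 0.87849292 -0.23160227 -0.19144568]
0.032 -0.008 [241.  256.7] [399.5 396.5]
0.032 0.008 [231.8 272.9] [409.  425.7]
0.026 0.008 [248.5 289.2] [392.3 413.2]
0.026 0.019 [242.3 304.3] [398.8 436.6]
0.01 0.019 [290.5 348.7] [350.6 399.4]
0.01 0.039 [285.2 391.6] [356.6 449.2]
238 [99, 107, 113] [90, 97, 104]
239 [90, 97, 104] [78, 83, 90]
240 [78, 83, 90] [65, 73, 78]
246 [76, 84, 87] [63, 69, 71]
247 [63, 69, 71] [53, 56, 58]
253 [50, 51, 54] [40, 45, 44]
268 [45, 45, 47] [70, 68, 70]
285 [71, 73, 73] [44, 51, 65]
286 [44, 51, 65] [22, 35, 56]
293 [26, 44, 68] [30, 57, 85]
295 [25, 51, 79] [22, 37, 61]
299 [26, 41, 66] [36, 58, 92]
345 [40, 64, 98] [32, 57, 83]
346 [32, 57, 83] [21, 51, 70]
357 [27, 57, 74] [14, 48, 70]
358 [14, 48, 70] [28, 54, 74]
369 [29, 54, 73] [17, 48, 70]
375 [31, 60, 76] [19, 52, 73]
376 [19, 52, 73] [31, 59, 78]
384 [31, 66, 88] [36, 77, 102]
385 [36, 77, 102] [40, 90, 124]
```

servo_tool:
  motion: [0,0,-0.4,0,0,0,0,0,0,-0.9,0,0,0,0,-0.1,0,-0.9,0,0,0,0,0,0,-0.05,0,0,0,0,0,0,0,0,0,0,0]

```text
t: 24.55
eef_pos: [0.5955, 0.2507, 0.2112]
tool_rot: [0.0, 1.0, -0.0, 0.0]
contact_force: [0.4, -0.2, 0.6]
gripper_width: 1.0
grasp_force: 0.0
```

servo_tool:
  motion: [0,0,0,0,0,0,0.4,0,0,0,0,0,0,0.6,0,0,0,0,0,0,0.7,0,0,0,0,0,0,0.8,0,0,0,0,0,0,1]

```text
t: 25.18
eef_pos: [0.5955, 0.2509, 0.2108]
tool_rot: [0.0, 1.0, -0.0, -0.0]
contact_force: [-0.3, 0.8, 0.1]
gripper_width: 0.221
grasp_force: 29.3
```

servo_tool:
  motion: [0,0,0,0,0,0,1,0,0,0,0,0,0,1]

```text
t: 25.42
eef_pos: [0.5955, 0.2508, 0.2108]
tool_rot: [0.0, 1.0, -0.0, -0.0]
contact_force: [0.3, 0.4, -0.3]
gripper_width: 0.217
grasp_force: 29.3
```

servo_tool:
  motion: [0,0,-0.15,0,0,0,1,0,0,-0.25,0,0,0,1,0,0,-0.4,0,0,0,1,0,0,-0.5,0,0,0,1,0,0,-0.7,0,0,0,1]

```text
t: 26.05
eef_pos: [0.5955, 0.2508, 0.2518]
tool_rot: [0.0, 1.0, -0.0, -0.0]
contact_force: [0.4, 0.0, -1.2]
gripper_width: 0.214
grasp_force: 29.3
```

servo_tool:
  motion: [0,0,-1,0,0,0,1,0,0,-1,0,0,0,1,0,0,-1,0,0,0,1,0,0,-1,0,0,0,1,0,0,-0.5,0,0,0,1]

```text
t: 26.68
eef_pos: [0.5959, 0.2511, 0.3428]
tool_rot: [-0.0, 1.0, -0.0, 0.001]
contact_force: [0.0, 0.5, -2.0]
gripper_width: 0.22
grasp_force: 29.3
```

servo_tool:
  motion: [0,0,-0.3,0,0,0,1,0,0,0,0,0,0,1,0,0,0,0,0,0,1,0,0,0,0,0,0,1]

```text
t: 27.18
eef_pos: [0.5954, 0.2507, 0.3462]
tool_rot: [0.0, 1.0, -0.0, -0.001]
contact_force: [-0.7, 0.2, -0.6]
gripper_width: 0.22
grasp_force: 29.3
```

```bash
python3 - <<'E'
from h import *
p,r,o=tool(); print(o['t'],p.round(4),o['gripper_width'],o['grasp_force'],np.abs(o['joint_vel']).max())
a=bot.read_camera('wrist'); b=bot.read_camera('side')
b=cv2.resize(b[210:340,220:350],(480,480),interpolation=cv2.INTER_CUBIC)
cv2.imwrite('pics/w8.png',np.hstack([cv2.resize(a[:,160:480],(320,480)),b])[:,:,::-1])
E
```

```text
27.175 [0.5954 0.2507 0.3462] 0.2197536218713231 29.305934607982635 0.0037799128058924446
```

View pics/w8.png

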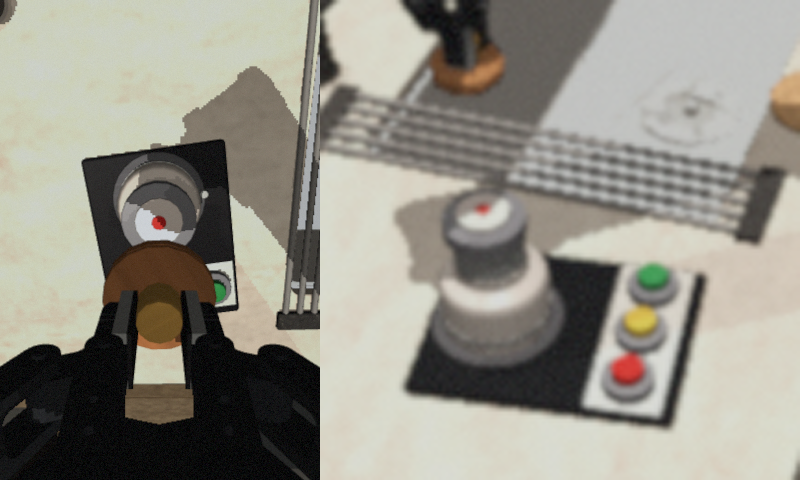

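The picture shows the inner lid seated level in the neck, with its red valve uncovered at about (158,222) in the wrist half. The cover is held level in the gripper, and all three keys are up.

```bash
python3 -c "
from station import bot
print(bot.hand_in())"
```

```text
the job is handed in; nothing more can be done
None
```

The job is handed in at about 27 s, with no verdict returned: green then yellow were pressed and let up, the nested lids were seated in the canister and let go, and the cover is held level about 13 cm above where it sat.

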